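# Load a circuit board into the board holder and index its sliding jaw one hole in

### The arm

A 6-joint arm with a two-finger parallel gripper is mounted at the origin on a cart in front of the work surface, level with it; the furniture and walls round the work are solid. World frame = base frame: x ahead of the robot, y to its left, z up, the work surface at z = 0. Lengths are in mm, angles in rad, forces in N, time in s.
With the tool pointing down it reaches from about 400 to 925 mm from the base axis. Payload 12.5 kg.
Tool frame: the origin (TCP) lies midway between the tips of the shut fingers; the grasp point (between the pads) lies 19 mm behind it (env.pinch_z is the z of the grasp point in the tool frame, in mm); z points along the fingers, y is the line along which they close (so a half turn about z gives the same grasp; the last joint's range is limited). The gripper opens to 95 mm and grips with 3 to 60 N. Pads are 20 mm wide; open, the fingers measure 119 mm over their backs; the gripper's body (75 mm by 180 mm) begins 59 mm behind the grasp point.
Start: joints at [1.057, 0.491, 1.559, -0, 1.092, -0.106], TCP at [247.857, 573.776, 175.161] pointing down, gripper open.
Joint ranges: [-3.1, 3.1], [-0.84, 2.19], [0.05, 2.79], [-1.13, 4.28], [0.06, 2.93], [-2.69, 2.69]. Speed limits (rad/s): [2.22, 2.22, 2.79, 3.14, 3.14, 3.14].

### API

Orientations are given as [roll, pitch, yaw] about the fixed x, y, z axes, in that order (R = Rz(yaw) Ry(pitch) Rx(roll)).
In Python, from cell import env, eyes gives the robot as it stands.
- The arm moves only by the shell command python3 -m inch 'ROWS'. ROWS is JSON, a list of rows, each a list of 3 entries, a list of its own where there are three numbers: the shift along the tool's x, y, z in units of 60 mm (1.0 is 60 mm), then the turn about the tool's z in units of 5 degrees (1.0 is 5 degrees), then the closure, from -1 (fully open) to 1 (shut). In form: [[[tx, ty, tz], turn, claw], ...]. A call has exactly 10 rows; each row shifts and turns the commanded pose from where the row before left it, along the tool's axes as they then stand; what a row does not reach is not made up. A row lasts 1/8 s, in which the tool goes at most 62.5 mm and 10.7 degrees, less where a joint would pass 70% of its speed; a pose out of reach is approached as far as the arm can. A call is refused whole if a number of a shift passes 1 or a number of a turn 1, either way. A call with a gripper value outside its range is refused whole. The fingers move at their own pace and stop on an object; the grip force is fixed at half the most. Time passes only in rows, so rows that do not move let the fingers close, or fill a call up. It gives the time, the measured TCP pose, the force, the opening and the grip force at its end, in the units of the state.
- env.state(): the state, without advancing time (a new reading comes with each control period).
- eyes.read_camera(name): name is "scene" or "top"; returns a dict with "pixels" (384x512x3 uint8, red, green, blue), "fx", "fy", "cx", "cy" (pixels), "extrinsics" (4x4, takes a point from world to camera coordinates). Camera axes: x right, y down, z forward; pixel columns grow to the right and rows downward; lengths in mm; the calibration is good to about 2 mm. A picture is of the moment at which its call begins. There is no depth.
- env.job_done(): hands the job in; it is judged then, once.
Trained networks look in a picture, given as the dict that the camera call returned (one of the last four; its "shot" number tells which), for a name from the list of things; names that differ only in an ending like _2 or _b are one class to them, and where a whole thing is asked for, a point or a joint stands for the part that bears it (a point fixed in the world has none). Each returns a list of dicts, best first, with "score" (0 to 1); they miss things now and then, are a little off and sometimes report something else, mostly with a low value. They report only what shows in the picture. A call takes as long as a camera call. They do not tell look-alikes from the thing itself.
- eyes.boxes_of(name, picture): "centre" ([row, column] in pixels, amid what is visible of it).
- eyes.cut_out(name, picture): "mask" (384x512 bool, what is visible of it) and "centre" ([row, column] in pixels, amid what is visible of it).
- eyes.spot_point(name, picture): "centre" ([row, column] in pixels: a listed point, or the origin of a listed thing).
The state is a dict: "t": time; "joints": joint angles; "qvel": joint speeds; "tau": joint torques, N m; "eef_pos": TCP position; "tcp_rot": TCP orientation; "ft_force": force on the tool from outside, world axes, zero at the start; "moment": the same for the moment, N m; "opening": opening from 0.0 (shut) to 1.0 (fully open); "grip_force": force on a finger pad.
Only numpy, scipy, OpenCV 4.12 (cv2) and the standard library are available. Lean on these libraries where they do the work, as an engineer would, in place of code of your own. Each camera call takes 0.05 s, during which the arm holds its last target. There are 200 camera calls.

### The job

Lay the blue circuit board flat, square and centred across the ledges of the two open jaws of the board holder, and let go of it. Then grip the red knob, pull it straight up to draw the lock pin, slide that jaw one hole towards the board so that the lips of both jaws reach over the board's ends, and let the pin go fully home in that next hole. Finish still gripping the knob, holding the pin home, and leave the green board, the tweezers and the green-lidded jar where they are.

Things in the scene. Friction and masses are not known exactly. Their poses are not given: they have to be found in the camera images.
- holder: Circuit-board holder, fixed to the table: drilled aluminium square tube (258 mm long, 22 wide, top face 34 above the table) on two dark cross feet 96 wide, with a fixed and a sliding grey jaw. Origin on the table under about the middle of the tube; x along the tube from the fixed jaw to the sliding one, y across, z up. Index holes 10 mm wide, 20 apart, in the tube's top.
- fixed_face (a point): Point on the fixed jaw's back face (root of its ledge and lip), mid-width, at ledge height (46 mm above the table), axes as the holder. Both jaws: plate 68 mm wide, 8 thick, top 57 above the table; ledge 60 wide and 20 long for the board's end to rest on; 5 mm above the ledge a lip 60 wide, 4 thick, 6 overhang, that reaches over the board's end.
- jaw_face (a point): The same point on the sliding jaw, moving with it; axes as the holder. At the start the back faces are 101.5 mm apart and the lips 89.5, so the board can be laid between the lips; one hole in they are 81.5 and 69.5 apart. The knob's axis stands 32.5 mm behind this point, along the holder's x.
- seat (a point): Point of the holder at ledge height (46 mm above the table) midway between the jaws' back faces once the sliding jaw is one hole in; axes as the holder. While the jaw is still out, the middle between the jaws lies 10 mm farther along the holder's x.
- jaw (a joint): Travel of the sliding jaw in m: 0 at its start hole, grows towards the fixed jaw (holder -x); next hole at 0.020; range -0.042 to 0.044. With the pin in a hole it is locked (1 mm play each way), else it slides with about 2 N friction. A dark sleeve 50 mm long, 31 wide (top 38.5 above the table) carries the grey jaw and the plunger.
- plunger (a joint): How far the lock pin is pulled up in m: 0 fully home in a hole, 0.013 fully drawn (stop). The 8 mm pin with round end clears the tube at 0.010; released between holes it rides on the tube's top. A spring pushes it down with about 5 N when home, 9 N when drawn, and sends it home by itself over a hole.
- knob: Red fluted knob of the plunger, 24 mm across and 24 high; origin at its centre, 65 mm above the table with the pin home; rises with the pin, travels with the jaw, does not turn. Below it a 15 mm steel neck (top 50.5 above the table) on a 21 mm hexagon. Free space on both sides across the tube: grip it from above, fingers closing along the holder's y.
- blue_board: Loose blue circuit board with a black pin header near one long edge, 55 (x) by 80 (y) mm, 40 g. Origin under the middle, at the lowest parts of its underside: the bare board spans 3 to 5 mm above it, the header 13 (pins 19). Grip its edges across the 55 mm. The 80 mm length goes along the holder's x, either way round; on the ledges the origin is 3 mm below ledge height.
- green_board: Smaller loose green circuit board, 45 by 60 mm, 19 high, to be left alone; origin under its middle.
- tweezers: Steel tweezers lying on the table, 132 mm long along y, 10 wide, 9 high, to be left alone; origin under the middle.
- paste_jar: White jar with a green lid, 58 mm across, 50 high, to be left alone; origin under its middle.
Mind the look-alikes: they are no part of the job. There is more than one size of the blue_board; the job needs the larger.

How it is judged:
By the outcome, as a careful person would: the job done as asked, in the order asked, and still so for the second after the job is handed in, while the arm keeps its last pose, push and grip.
It also fails if it takes over 42 s, if anything falls off the work surface, if the arm or the gripper's body presses on something with over 40 N, if the wrist force passes 120 N, or if a joint passes its speed limit or range.

## Working session

There is one attempt and no reset: what is moved stays moved. The work goes in short steps, Python scripts to look and compute and a shell command to move; the robot and the scene stay as the last step left them, time stands still between calls to the robot, and variables do not carry over. Pictures are saved under pics/ and viewed, at most 10 in all, crops included, and the job is handed in when it is done.

```bash
mkdir -p pics; ls
cat > h.py <<'E'
import numpy as np, cv2
from cell import env, eyes
def cam(n): return eyes.read_camera(n)
def P(p):
    K=np.array([[p['fx'],0,p['cx']],[0,p['fy'],p['cy']],[0,0,1.]]); return K@np.array(p['extrinsics'])[:3]
def proj(p,X):
    q=P(p)@np.append(X,1); return q[1]/q[2],q[0]/q[2]
def tri(p1,c1,p2,c2):
    X=cv2.triangulatePoints(P(p1),P(p2),np.array(c1[::-1],float).reshape(2,1),np.array(c2[::-1],float).reshape(2,1)).ravel(); return X[:3]/X[3]
def onz(p,c,z):
    M=P(p); H=M[:,[0,1,3]].copy(); H[:,2]+=M[:,2]*z
    x=np.linalg.solve(H,[c[1],c[0],1]); return x[:2]/x[2]
E
python3 - <<'E'
from h import *
s=cam('scene');t=cam('top')
for n,p in(('scene',s),('top',t)):
    cv2.imwrite(f'pics/{n}0.png',cv2.resize(p['pixels'][:,:,::-1],(800,600)))
names=['holder','fixed_face','jaw_face','seat','knob','blue_board','green_board','tweezers','paste_jar']
for n in names:
    print(n)
    for k,p in(('s',s),('t',t)):
        print('  ',k,[(round(d['score'],2),np.round(d['centre']).tolist()) for d in eyes.spot_point(n,p)][:4],[(round(d['score'],2),np.round(d['centre']).tolist()) for d in eyes.boxes_of(n,p)][:4] if n!='seat' else '')
st=env.state();print(st['t'],st['eef_pos'],st['tcp_rot'],env.pinch_z)
E
```

```text
pics
holder
   s [(0.64, [212.0, 277.0]), (0.35, [164.0, 196.0])] [(0.86, [198.0, 273.0])]
   t [(0.66, [210.0, 146.0])] [(0.72, [176.0, 269.0])]
fixed_face
   s [(0.7, [172.0, 264.0])] [(0.87, [196.0, 277.0])]
   t [(0.76, [174.0, 232.0]), (0.54, [207.0, 357.0])] [(0.91, [178.0, 270.0])]
jaw_face
   s [(0.3, [212.0, 279.0])] [(0.96, [203.0, 284.0])]
   t [(0.91, [172.0, 270.0])] [(0.87, [176.0, 274.0])]
seat
   s [(0.75, [185.0, 270.0])] 
   t [(0.84, [173.0, 252.0])] 
knob
   s [(0.48, [199.0, 287.0])] [(0.61, [195.0, 286.0])]
   t [(0.45, [173.0, 284.0]), (0.34, [212.0, 145.0])] [(0.47, [175.0, 287.0])]
blue_board
   s [(0.67, [154.0, 245.0]), (0.65, [170.0, 229.0])] [(0.85, [149.0, 246.0]), (0.44, [169.0, 233.0])]
   t [(0.89, [186.0, 186.0]), (0.87, [156.0, 152.0])] [(0.6, [154.0, 153.0]), (0.54, [186.0, 189.0])]
green_board
   s [(0.61, [164.0, 198.0])] [(0.54, [160.0, 201.0])]
   t [(0.8, [212.0, 147.0]), (0.6, [175.0, 270.0])] [(0.92, [207.0, 148.0])]
tweezers
   s [(0.78, [215.0, 208.0])] [(0.53, [212.0, 206.0])]
   t [(0.44, [238.0, 241.0])] [(0.55, [177.0, 271.0]), (0.54, [239.0, 240.0])]
paste_jar
   s [(0.41, [284.0, 310.0])] [(0.57, [273.0, 295.0])]
   t [(0.97, [204.0, 356.0]), (0.53, [174.0, 270.0])] [(0.77, [202.0, 359.0]), (0.67, [211.0, 147.0])]
1.8 [247.85684731 573.77216428 175.1667161 ] [3.14151564e+00 1.57274281e-05 2.73378643e+00] -18.8
```

View pics/scene0.png

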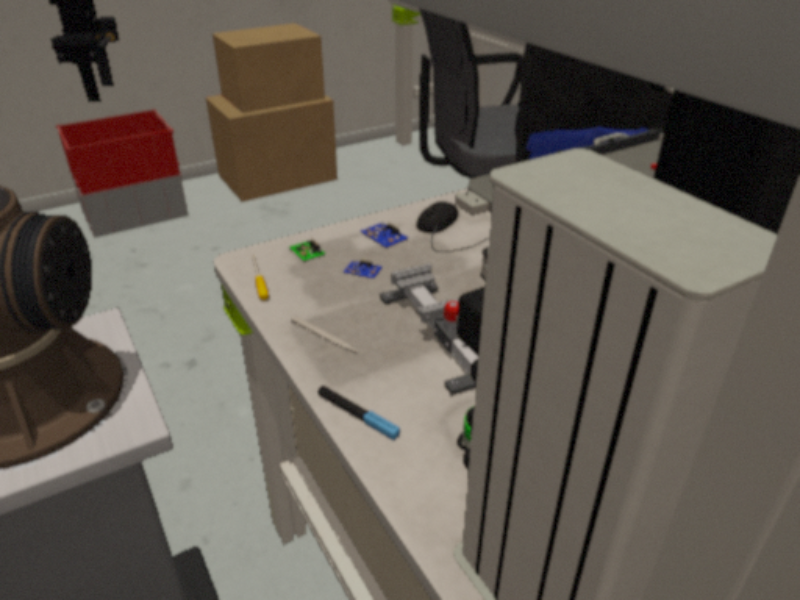

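View pics/top0.png

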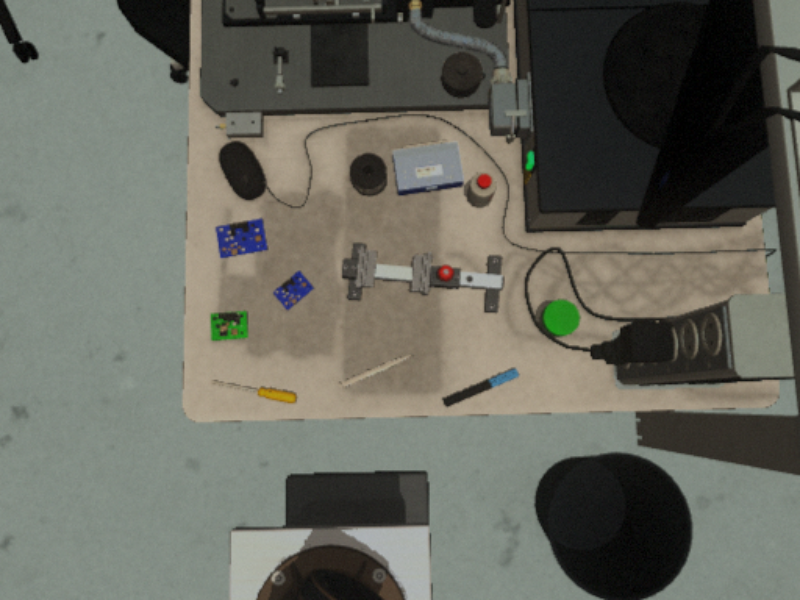

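The top view shows the large blue board at (154,153) (row, col in camera pixels), the small one at (186,187), and the green board at (208,147). The holder runs from (174,230) to (180,315), with its red knob at (174,285). The scene view shows the same layout with the knob at (198,289).

Possible mix-ups:
- **Blue boards:** the big one at (154,153) is wanted; the small one at (186,187) is not.
- **Red things:** the knob at (174,285) is wanted; the red bottle cap at (116,309) is not.

Run:
```python
from h import *
import pickle
s=cam('scene');t=cam('top')
pts={}
for n in ['fixed_face','jaw_face','seat','knob','blue_board','holder']:
    a=eyes.spot_point(n,s); b=eyes.spot_point(n,t); pts[n]=(a,b)
M={n:[eyes.cut_out(n,p) for p in (s,t)] for n in ['blue_board','knob']}
pickle.dump((dict(s),dict(t),pts,M),open('d.pkl','wb'))
print('cam pos',[np.round(-np.linalg.inv(np.array(p['extrinsics'])[:3,:3])@np.array(p['extrinsics'])[:3,3]) for p in(s,t)], s['fx'],t['fx'])
for n,(a,b) in pts.items():
    for i in a[:2]:
        for j in b[:2]:
            print(n,round(i['score'],2),round(j['score'],2),np.round(tri(s,i['centre'],t,j['centre']),1), 'reproj', np.round(np.array(proj(t,tri(s,i['centre'],t,j['centre'])))-j['centre'],1))
for k,p in enumerate((s,t)):
    for n in M:
        for d in M[n][k][:3]:
            m=d['mask'];c=cv2.findContours(m.astype('u1'),0,2)[0];c=max(c,key=cv2.contourArea)
            print(n,k,round(d['score'],2),np.round(d['centre'],1),m.sum(),cv2.minAreaRect(c))
# knob/blue by colour
for k,p in enumerate((s,t)):
    h=cv2.cvtColor(p['pixels'],cv2.COLOR_RGB2HSV).astype(int)
    for nm,m in(('red',((h[...,0]<8)|(h[...,0]>172))&(h[...,1]>150)&(h[...,2]>90)),('blue',(abs(h[...,0]-118)<10)&(h[...,1]>140)&(h[...,2]>70))):
        n,l,st,ce=cv2.connectedComponentsWithStats(m.astype('u1'))
        for i in range(1,n):
            if st[i,4]>15: print(k,nm,np.round(ce[i][::-1],2),st[i])
u=lambda a,y0,y1,x0,x1:cv2.resize(a[y0:y1,x0:x1,::-1],None,fx=5,fy=5,interpolation=cv2.INTER_CUBIC)
cv2.imwrite('pics/c1.png',u(t['pixels'],130,220,130,210))
cv2.imwrite('pics/c2.png',u(t['pixels'],145,205,210,330))
print(env.state()['t'])
```

```text
cam pos [array([ 104., -798.,  596.]), array([ 345., -125., 1161.])] 418.0683763593377 448.88590447094754
fixed_face 0.65 0.77 [557.6 -68.7  54.8] reproj [-1.2  0.6]
jaw_face 0.63 0.77 [ 547.1 -161.8   51.2] reproj [ 0.4 -0.2]
seat 0.78 0.55 [ 555.5 -106.7   41.7] reproj [-0.1  0.1]
seat 0.21 0.55 [ 577.9 -114.3    7. ] reproj [-6.1  3. ]
knob 0.69 0.5 [ 544.6 -197.7   75.1] reproj [-0.6  0.3]
knob 0.48 0.5 [ 536.5 -192.7   34. ] reproj [ 5.5 -2.5]
blue_board 0.78 0.86 [619.3 143.7 -13.8] reproj [-0.3  0.1]
blue_board 0.78 0.63 [539.   36.6  59.5] reproj [-6.9  2.9]
blue_board 0.64 0.86 [612.3 165.3 -69.7] reproj [ 6.7 -3. ]
blue_board 0.64 0.63 [528.6  51.3  12.6] reproj [ 0.3 -0.1]
holder 0.6 0.55 [ 541.8 -163.     8.3] reproj [ 1.6 -0.7]
holder 0.6 0.47 [ 473.5 -124.4    8.7] reproj [-30.2  15.2]
blue_board 0 0.64 [149.1 245.5] 255 ((246.10003662109375, 149.20001220703125), (16.54690170288086, 21.466251373291016), 63.43495178222656)
blue_board 0 0.56 [168.6 235.5] 163 ((232.59600830078125, 170.47201538085938), (20.661272048950195, 9.65981388092041), 10.30484676361084)
knob 0 0.67 
[... 191 characters left out ...]
blue_board 1 0.73 [187.6 186.7] 331 ((187.2541046142578, 185.2049102783203), (14.980316162109375, 22.66252899169922), 50.19443130493164)
0 red [74.62 95.94] [89 71 16 10 48]
0 red [76.3  74.92] [66 73 18  8 53]
0 red [99.   77.68] [  38   77   77   47 1227]
0 red [84.76 56.08] [53 81  9  8 25]
0 red [199.15 288.25] [284 194  10  12  81]
0 blue [ 88.74 362.88] [338  81  75  20 533]
0 blue [151.5  246.22] [241 147  13  11  68]
0 blue [172.41 233.68] [231 169   8   7  34]
1 red [115.5  309.72] [306 111   8  10  58]
1 red [174.31 285.07] [281 170   9  10  58]
1 blue [151.88 156.14] [139 141  32  22 322]
1 blue [162.25 143.25] [141 160   7   5  20]
1 blue [185.04 188.28] [176 174  24  24 170]
2.7
```

View pics/c1.png

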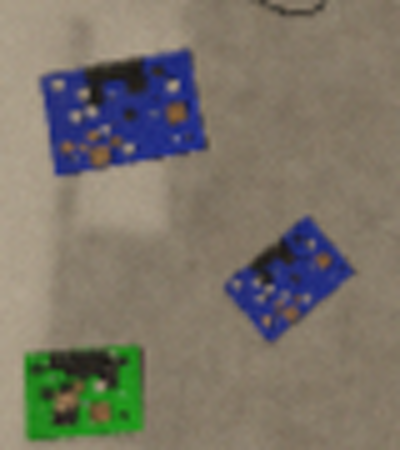

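View pics/c2.png

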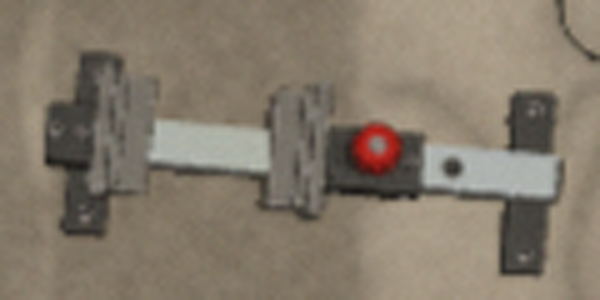

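The large blue board shows its corners at crop (41,76), (190,50), (208,149) and (58,174). In the holder crop the tube runs from (152,144) to (558,178). The ledge fronts are near x=150 and x=270, and the knob top is at (377,145). Next I turn these into positions.

Run:
```python
from h import *
import pickle
s,t,pts,M=pickle.load(open('d.pkl','rb'))
def c(u,v,x0,y0): return ((v+.5)/5-.5+y0,(u+.5)/5-.5+x0)
B=np.array([onz(t,c(u,v,130,130),4) for u,v in((41,76),(190,50),(208,149),(58,174))])
print('board',B.round(1),B.mean(0).round(1),[np.linalg.norm(B[i]-B[(i+1)%4]).round(1) for i in range(4)])
r=cv2.minAreaRect(B.astype('f4'));print(r)
for a,b in((0,1),(3,2),(0,3),(1,2)): print('edge ang',np.degrees(np.arctan2(*(B[b]-B[a])[::-1])).round(1))
# same for small board
B2=np.array([onz(t,c(u,v,130,130),4) for u,v in((225,285),(308,217),(354,271),(270,342))]);print('small',[np.linalg.norm(B2[i]-B2[(i+1)%4]).round(1) for i in range(4)],B2.mean(0).round(1))
H=lambda u,v,z:onz(t,c(u,v,210,145),z)
for nm,z,L in(('tubeTop',34,((152,120),(562,155))),('tubeTopL',34,((152,120),(270,129))),('tubeBot',34,((148,168),(555,202))),('tubeend',34,((562,155),(555,202))),('fixledge',46,((155,78),(143,192))),('slledge',46,((275,95),(265,205))),('feetL',10,((98,52),(85,235))),('feetR',10,((535,92),(521,272)))):
    a,b=[H(*q,z) for q in L]; print(nm,a.round(1),b.round(1),((a+b)/2).round(1),np.degrees(np.arctan2(*(b-a)[::-1])).round(1))
print('knobtop',H(377,143,77),'hole',H(453,167,34))
print('red tri',tri(s,(199.15,288.25),t,(174.31,285.07)), 'at z65',onz(t,(174.31,285.07),67))
print('blue tri',tri(s,(150.8,245.9),t,(152.1,154.3)))
for n in('fixed_face','jaw_face','seat','knob'): print(n,onz(t,pts[n][1][0]['centre'],65 if n=='knob' else 46))
```

```text
board [[646.4 186.5]
 [658.5 107.5]
 [604.5  97.8]
 [593.1 176.8]] [625.6 142.1] [np.float64(79.9), np.float64(54.8), np.float64(79.8), np.float64(54.1)]
((625.4356689453125, 142.13876342773438), (54.809391021728516, 81.38652038574219), 8.709848403930664)
edge ang -81.3
edge ang -81.8
edge ang -169.6
edge ang -169.8
small [np.float64(55.8), np.float64(37.9), np.float64(57.0), np.float64(38.6)] [534.2  55. ]
tubeTop [569.2 -84.2] [ 545.6 -292.7] [ 557.4 -188.4] -96.4
tubeTopL [569.2 -84.2] [ 562.9 -144.4] [ 566.  -114.3] -95.9
tubeBot [544.3 -81.7] [ 521.5 -288. ] [ 532.9 -184.8] -96.3
tubeend [ 545.6 -292.7] [ 521.5 -288. ] [ 533.5 -290.4] 169.0
fixledge [588.4 -86.6] [530.  -79.4] [559.2 -83. ] 173.0
slledge [ 578.1 -147.2] [ 521.8 -140.6] [ 549.9 -143.9] 173.3
feetL [611.  -55.7] [514.1 -47.4] [562.6 -51.5] 175.1
feetR [ 583.7 -283.8] [ 489.1 -272.3] [ 536.4 -278. ] 173.1
knobtop [ 546.250233   -195.91925498] hole [ 540.81951837 -236.98001447]
red tri [ 544.29956407 -196.06922397   65.48434524] at z65 [ 545.31109915 -196.65030922]
blue tri [6.26717338e+02 1.43245393e+02 2.27255780e-01]
fixed_face [556.16548091 -66.71228309]
jaw_face [ 549.07348344 -162.51666192]
seat [ 554.36563844 -106.59995526]
knob [ 544.92592421 -197.57377185]
```

```bash
cat > plan.py <<'E'
import sys,json
from h import *
# usage: plan.py x y z yawdeg nrows ; how far to go, as tool-axis shift per row
def go(x,y,z,yaw,n):
    st=env.state();p=np.array(st['eef_pos']);w=st['tcp_rot'][2]
    d=((np.radians(yaw)-w+np.pi/2)%np.pi)-np.pi/2
    D=(np.array([x,y,z])-p); u=-np.degrees(d)/5/n; out=[]
    for i in range(n):
        a=w+d*i/n; tx=np.array([np.cos(a),np.sin(a)]);ty=np.array([np.sin(a),-np.cos(a)])
        out.append([round(float(v),2) for v in(D[:2]@tx/n/60,D[:2]@ty/n/60,-D[2]/n/60)])
    print('t',round(st['t'],2),'now',p.round(1),np.degrees(st['tcp_rot']).round(2),'F',np.round(st['ft_force'],1),'op',round(st['opening'],3),'grip',round(st['grip_force'],1))
    print('turn/row',round(u,3),'len/row',np.linalg.norm(D)/n); print(out)
go(*map(float,sys.argv[1:5]),int(sys.argv[5]))
E
python3 plan.py 625.6 142.1 60 99 12
```

```text
t 2.7 now [247.9 573.8 175.1] [179.99   0.   156.64] F [ 0.   0.2 -0.1] op 1.0 grip 0.0
turn/row 0.961 len/row 48.75569568686547
[[-0.72, -0.34, 0.16], [-0.75, -0.28, 0.16], [-0.77, -0.22, 0.16], [-0.78, -0.15, 0.16], [-0.79, -0.09, 0.16], [-0.8, -0.02, 0.16], [-0.8, 0.05, 0.16], [-0.79, 0.11, 0.16], [-0.78, 0.18, 0.16], [-0.76, 0.24, 0.16], [-0.74, 0.31, 0.16], [-0.71, 0.37, 0.16]]
```

```bash
python3 -m inch '[[[-0.72,-0.34,0.16],0.96,-1],[[-0.75,-0.28,0.16],0.96,-1],[[-0.77,-0.22,0.16],0.96,-1],[[-0.78,-0.15,0.16],0.96,-1],[[-0.79,-0.09,0.16],0.96,-1],[[-0.8,-0.02,0.16],0.96,-1],[[-0.8,0.05,0.16],0.96,-1],[[-0.79,0.11,0.16],0.96,-1],[[-0.78,0.18,0.16],0.96,-1],[[-0.76,0.24,0.16],0.96,-1]]'; python3 plan.py 625.6 142.1 30 99 6
```

```text
t: 3.95
eef_pos: [564.4, 212.0, 78.9]
tcp_rot: [3.141, -0.0, 1.893]
ft_force: [-0.3, 0.6, -0.2]
opening: 0.997
grip_force: 0.0
t 3.95 now [564.4 212.   78.9] [179.98  -0.   108.47] F [-0.3  0.6 -0.2] op 0.997 grip 0.0
turn/row 0.316 len/row 17.502756123351528
[[-0.24, 0.1, 0.14], [-0.24, 0.11, 0.14], [-0.23, 0.11, 0.14], [-0.23, 0.12, 0.14], [-0.23, 0.13, 0.14], [-0.22, 0.13, 0.14]]
```

```bash
python3 -m inch '[[[-0.24,0.1,0.14],0.32,-1],[[-0.24,0.11,0.14],0.32,-1],[[-0.23,0.11,0.14],0.32,-1],[[-0.23,0.12,0.14],0.32,-1],[[-0.23,0.13,0.14],0.32,-1],[[-0.22,0.13,0.14],0.32,-1],[[0,0,0.15],0,-1],[[0,0,0.1],0,-1],[[0,0,0],0,-1],[[0,0,0],0,-1]]'; python3 plan.py 625.6 142.1 2 99 1
python3 - <<'E'
from h import *
t=cam('top');cv2.imwrite('pics/g1.png',cv2.resize(t['pixels'][110:210,100:220,::-1],None,fx=5,fy=5,interpolation=2))
E
```

```text
t: 5.2
eef_pos: [625.1, 143.5, 14.0]
tcp_rot: [3.141, -0.0, 1.729]
ft_force: [-0.2, 0.4, 1.2]
opening: 0.999
grip_force: 0.0
t 5.2 now [625.1 143.5  14. ] [179.98  -0.    99.07] F [-0.2  0.4  1.2] op 0.999 grip 0.0
turn/row 0.014 len/row 12.128208969362676
[[-0.02, 0.01, 0.2]]
```

View pics/g1.png

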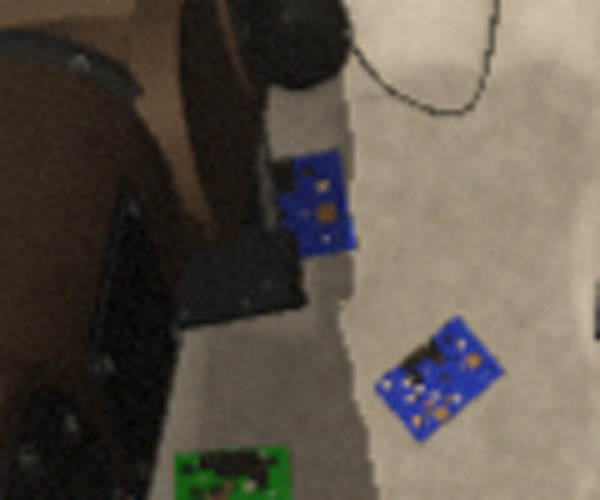

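The picture shows the gripper over the large board (visible part around crop (315,205)), which is undisturbed. Next: descend, close and lift a little.

```bash
python3 -m inch '[[[-0.02,0.01,0.1],0,-1],[[0,0,0.1],0,-1],[[0,0,0.01],0,0],[[0,0,0],0,1],[[0,0,0],0,1],[[0,0,0],0,1],[[0,0,0],0,1],[[0,0,0],0,1],[[0,0,0],0,1],[[0,0,0],0,1]]'; python3 plan.py 554.3 -113.5 90 83.5 10
```

```text
t: 6.5
eef_pos: [625.9, 142.0, 1.2]
tcp_rot: [3.141, -0.0, 1.729]
ft_force: [-0.5, 0.2, 0.5]
opening: 0.216
grip_force: 0.0
t 6.5 now [625.9 142.    1.2] [179.99  -0.    99.04] F [-0.5  0.2  0.5] op 0.216 grip 0.0
turn/row 0.311 len/row 27.985514041557213
[[-0.4, -0.18, -0.15], [-0.41, -0.17, -0.15], [-0.41, -0.16, -0.15], [-0.42, -0.15, -0.15], [-0.42, -0.14, -0.15], [-0.42, -0.13, -0.15], [-0.43, -0.12, -0.15], [-0.43, -0.11, -0.15], [-0.43, -0.09, -0.15], [-0.43, -0.08, -0.15]]
```

Run:
```python
from h import *
t=cam('top');s=cam('scene')
a=cv2.resize(t['pixels'][110:210,110:220,::-1],(400,364),interpolation=2)
b=cv2.resize(s['pixels'][110:190,190:280,::-1],(400,364),interpolation=2)
cv2.imwrite('pics/g2.png',np.hstack([a,b]))
st=env.state();print(st['opening'],st['grip_force'],st['ft_force'],st['eef_pos'])
```

```text
0.13155335349377514 0.0 [ 0.25964694 -0.30795979  0.46646419] [625.87869883 142.02799555   1.12176672]
```

View pics/g2.png

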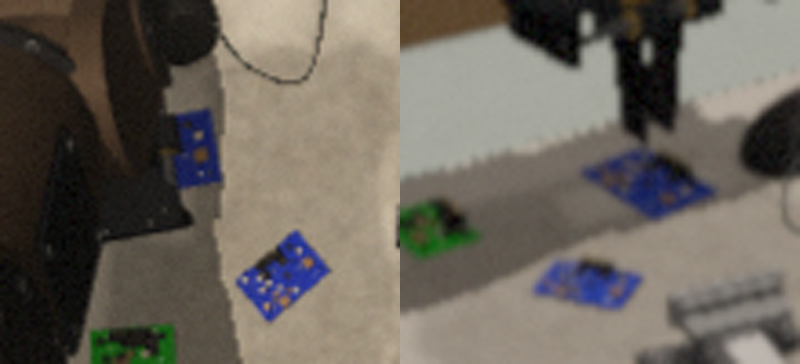

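Run:
```python
from h import *
import pickle
s,t,pts,M=pickle.load(open('d.pkl','rb'))
for p in(s,t):
    for X in((626,142,1),(626,142,4),(626,142,40)): print(X,np.round(proj(p,X),1))
c=(110+137*80/364,190+(640-400)*90/400); print(c)
for z in(0,10,20,30,40,60): print(z,onz(s,c,z))
print(onz(s,(150.8,245.9),4))
```

```text
(626, 142, 1) [150.8 245.7]
(626, 142, 4) [149.9 245.7]
(626, 142, 40) [138.9 245.6]
(626, 142, 1) [152.1 154.8]
(626, 142, 4) [151.9 154.5]
(626, 142, 40) [148.6 151.3]
(140.1098901098901, 244.0)
0 [655.59020972 205.13663867]
10 [646.32490603 188.29742607]
20 [637.05960234 171.45821347]
30 [627.79429865 154.61900087]
40 [618.52899496 137.77978827]
60 [599.99838758 104.10136307]
[623.91104037 137.16366279]
```

In the scene view the fingers have closed without the board, and their tips look higher than the reported TCP. A closer look is needed.

Run:
```python
from h import *
s=cam('scene')
im=s['pixels'][100:175,205:290,::-1]
im=cv2.resize(np.clip(im.astype(float)*1.6,0,255).astype('u1'),None,fx=8,fy=8,interpolation=2)
c=proj(s,(626,142,1)); cv2.drawMarker(im,(int((c[1]-205)*8),int((c[0]-100)*8)),(0,255,255),0,14,1)
cv2.imwrite('pics/g3.png',im)
st=env.state();print(st['opening'],st['joints'],st['eef_pos'],st['tau'])
```

```text
0.08975901276262079 [ 1.20296894e-01  7.16429479e-01  1.66174500e+00  8.47212776e-05
  7.63394454e-01 -3.75061643e-02] [625.85708767 142.0520482    1.13517656] [ 3.00870379e-04 -6.82691073e+01 -1.89518201e+01  5.62020752e-02
  3.94629571e-02  1.12614321e-04]
```

View pics/g3.png

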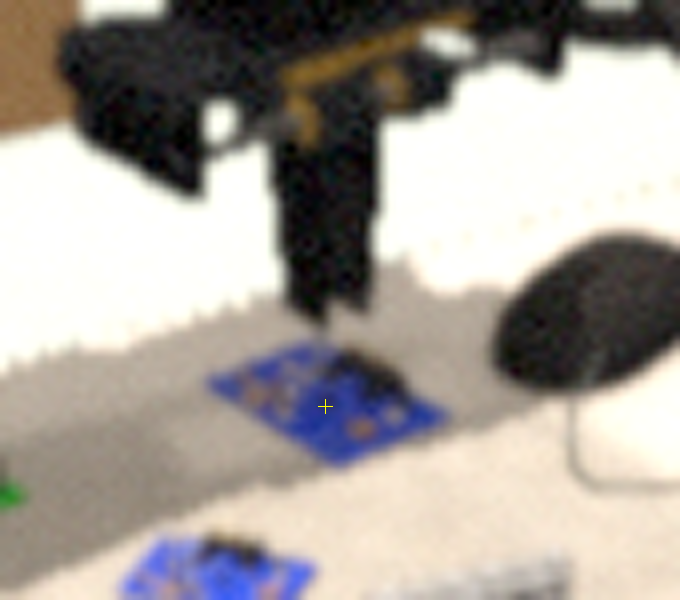

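Run:
```python
from h import *
import pickle
s,t,pts,M=pickle.load(open('d.pkl','rb'))
a=(124.4,229.6);b=(110+222/3.64,110+190/3.64)
X=tri(s,a,t,b);print(X,proj(s,X),a,proj(t,X),b)
for h in(60,80,100,120,140): print(h,onz(t,b,h),onz(s,a,h))
print(eyes.__dir__()[:0], [ (round(d['score'],2),d['centre']) for d in []])
```

```text
[551.70139373  95.67649967 122.29305772] (np.float64(124.47278051127164), np.float64(229.08173554668878)) (124.4, 229.6) (np.float64(170.52316758793333), np.float64(162.39073276975898)) (170.98901098901098, 162.1978021978022)
60 [562.93252826 109.39003162] [612.20434797 212.92447909]
80 [558.97140598 105.13096957] [593.21801699 175.18301748]
100 [555.01028369 100.87190751] [574.23168602 137.44155587]
120 [551.04916141  96.61284546] [555.24535505  99.70009425]
140 [547.08803913  92.35378341] [536.25902408  61.95863264]
[] []
```

The images put the body corner at z≈122 where the pose implies 79, and the tips at about 35 rather than 1. So the real fingertips stand 33–43 mm higher than reported. I'll reopen, go down 24 mm, and measure again.

```bash
python3 -m inch '[[[0,0,0],0,-1],[[0,0,0],0,-1],[[0,0,0],0,-1],[[0,0,0],0,-1],[[0,0,0.05],0,-1],[[0,0,0.05],0,-1],[[0,0,0.1],0,-1],[[0,0,0.1],0,-1],[[0,0,0.1],0,-1],[[0,0,0],0,-1]]'
python3 - <<'E'
from h import *
s=cam('scene')
im=s['pixels'][100:175,205:290,::-1]
im=cv2.resize(np.clip(im.astype(float)*1.6,0,255).astype('u1'),None,fx=8,fy=8,interpolation=2)
cv2.imwrite('pics/g4.png',im)
E
```

```text
t: 7.9
eef_pos: [625.5, 142.0, -23.5]
tcp_rot: [-3.141, -0.0, 1.728]
ft_force: [0.6, -0.3, -0.6]
opening: 0.992
grip_force: 0.0
```

View pics/g4.png

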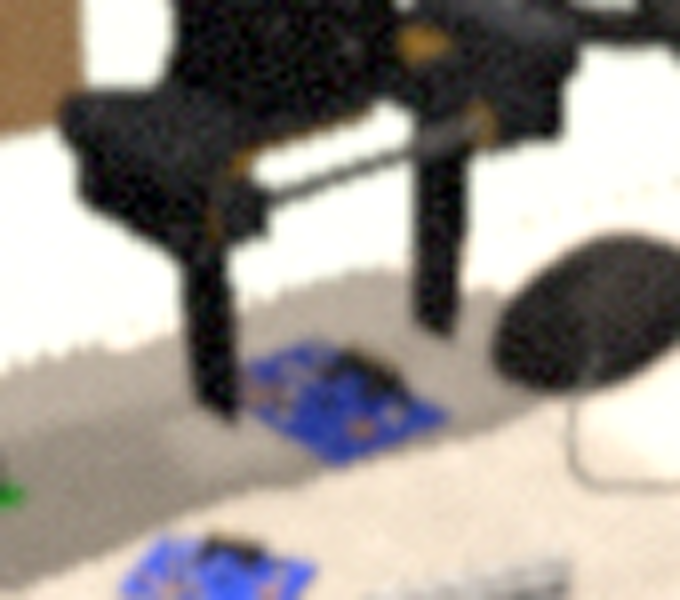

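The second picture confirms it: the open fingertips are at crop (230,420) and (440,330), still clear above the table, astride the board.

Run:
```python
from h import *
import pickle
s=pickle.load(open('d.pkl','rb'))[0]
c,d=np.array([np.cos(np.radians(9)),np.sin(np.radians(9))]),np.array([np.sin(np.radians(9)),-np.cos(np.radians(9))])
for sg,px in((-1,(420,232)),(1,(332,441))):
  for off in(47.5,59):
    q=np.array([625.5,142])+sg*off*c+10*d
    for z in(0,10,20): print(sg,off,q.round(),z,np.round(proj(s,(*q,z)),1),'seen',100+px[0]/8,205+px[1]/8)
```

```text
-1 47.5 [580. 125.] 0 [157.7 234.7] seen 152.5 234.0
-1 47.5 [580. 125.] 10 [154.6 234.6] seen 152.5 234.0
-1 47.5 [580. 125.] 20 [151.5 234.5] seen 152.5 234.0
-1 59 [569. 123.] 0 [159.  231.5] seen 152.5 234.0
-1 59 [569. 123.] 10 [155.9 231.4] seen 152.5 234.0
-1 59 [569. 123.] 20 [152.8 231.3] seen 152.5 234.0
1 47.5 [674. 140.] 0 [147.5 260.2] seen 141.5 260.125
1 47.5 [674. 140.] 10 [144.5 260.2] seen 141.5 260.125
1 47.5 [674. 140.] 20 [141.5 260.2] seen 141.5 260.125
1 59 [685. 141.] 0 [146.3 263.1] seen 141.5 260.125
1 59 [685. 141.] 10 [143.3 263.2] seen 141.5 260.125
1 59 [685. 141.] 20 [140.3 263.2] seen 141.5 260.125
```

```bash
python3 -m inch '[[[0,0,0.1],0,-1],[[0,0,0.08],0,-1],[[0,0,0.02],0,-1],[[0,0,0.02],0,-1],[[0,0,0.02],0,-1],[[0,0,0],0,-1],[[0,0,0],0,-1],[[0,0,0],0,-1],[[0,0,0],0,-1],[[0,0,0],0,-1]]'
```

```text
t: 9.2
eef_pos: [625.9, 142.0, -37.2]
tcp_rot: [3.141, -0.0, 1.728]
ft_force: [-0.8, 0.2, -0.2]
opening: 1.002
grip_force: 0.0
```

```bash
python3 -m inch '[[[0,0,0.02],0,-1],[[0,0,0.02],0,-1],[[0,0,0.02],0,-1],[[0,0,0],0,1],[[0,0,0],0,1],[[0,0,0],0,1],[[0,0,0],0,1],[[0,0,0],0,1],[[0,0,0],0,1],[[0,0,0],0,1]]'; python3 plan.py 554.3 -113.5 70 83.5 10
```

```text
t: 10.45
eef_pos: [626.2, 142.2, -39.2]
tcp_rot: [3.14, -0.0, 1.728]
ft_force: [-4.9, -0.3, 17.1]
opening: 0.573
grip_force: 32.1
t 10.45 now [626.2 142.2 -39.2] [ 1.7994e+02 -1.0000e-02  9.9030e+01] F [-4.9 -0.3 17.1] op 0.573 grip 32.1
turn/row 0.311 len/row 28.717434223132027
[[-0.4, -0.19, -0.18], [-0.41, -0.17, -0.18], [-0.41, -0.16, -0.18], [-0.42, -0.15, -0.18], [-0.42, -0.14, -0.18], [-0.42, -0.13, -0.18], [-0.43, -0.12, -0.18], [-0.43, -0.11, -0.18], [-0.43, -0.09, -0.18], [-0.43, -0.08, -0.18]]
```

Board gripped (opening 54 mm); fingertips met the table at a reported z of −39.2, so the placing height is a reported z of about +3.8. Lift and carry.

```bash
python3 -m inch '[[[0,0,-0.15],0,1],[[-0.1,-0.05,-0.3],0.1,1],[[-0.45,-0.2,-0.35],0.4,1],[[-0.5,-0.18,-0.35],0.4,1],[[-0.55,-0.2,-0.1],0.4,1],[[-0.55,-0.18,0],0.4,1],[[-0.55,-0.16,0],0.4,1],[[-0.5,-0.13,0],0.4,1],[[-0.4,-0.1,0],0.3,1],[[-0.3,-0.06,0],0.3,1]]'; python3 plan.py 554.3 -113.5 32 83.5 5
```

```text
t: 11.7
eef_pos: [559.2, -96.6, 34.9]
tcp_rot: [3.141, 0.0, 1.456]
ft_force: [-0.4, 0.7, -0.3]
opening: 0.565
grip_force: 30.0
t 11.7 now [559.2 -96.6  34.9] [179.96   0.    83.41] F [-0.4  0.7 -0.3] op 0.565 grip 30.0
turn/row -0.003 len/row 3.5719831747629947
[[-0.06, -0.01, 0.01], [-0.06, -0.01, 0.01], [-0.06, -0.01, 0.01], [-0.06, -0.01, 0.01], [-0.06, -0.01, 0.01]]
```

```bash
python3 -m inch '[[[-0.06,-0.01,0.02],0,1],[[-0.06,-0.01,0.02],0,1],[[-0.06,-0.01,0.02],0,1],[[-0.05,-0.01,0.02],0,1],[[-0.03,0,0],0,1],[[0,0,0],0,1],[[0,0,0],0,1],[[0,0,0],0,1],[[0,0,0],0,1],[[0,0,0],0,1]]'; python3 plan.py 554.3 -113.5 14 83.5 1;  python3 - <<'E'
from h import *
s=cam('scene');t=cam('top')
f=lambda p,y,x:cv2.resize(p['pixels'][y:y+80,x:x+80,::-1],(400,400),interpolation=2)
im=np.hstack([f(s,140,235),f(t,135,205)])
cv2.imwrite('pics/g5.png',np.clip(im*1.3,0,255).astype('u1'))
E
```

```text
t: 12.95
eef_pos: [555.4, -110.5, 29.3]
tcp_rot: [3.142, -0.0, 1.458]
ft_force: [-0.2, -0.4, -0.3]
opening: 0.566
grip_force: 30.0
t 12.95 now [ 555.4 -110.5   29.3] [180.    -0.    83.53] F [-0.2 -0.4 -0.3] op 0.566 grip 30.0
turn/row 0.007 len/row 15.663718955211616
[[-0.05, -0.01, 0.26]]
```

View pics/g5.png

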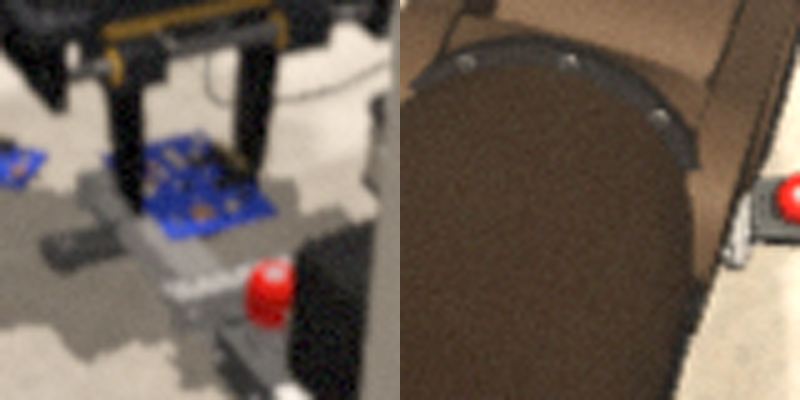

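The picture shows the board held flat above the jaws (crop (205,185)), with the sliding jaw and the knob in front of it. Lower it.

```bash
python3 -m inch '[[[-0.05,-0.02,0.05],0,1],[[0,0,0.06],0,1],[[0,0,0.06],0,1],[[0,0,0.06],0,1],[[0,0,0.06],0,1],[[0,0,0.04],0,1],[[0,0,0.03],0,1],[[0,0,0.03],0,1],[[0,0,0],0,1],[[0,0,0],0,1]]'; python3 plan.py 554.3 -113.5 3.8 83.5 1
```

```text
t: 14.3
eef_pos: [553.9, -113.3, 6.0]
tcp_rot: [3.141, -0.0, 1.458]
ft_force: [-0.3, 0.1, -0.1]
opening: 0.565
grip_force: 30.0
t 14.3 now [ 553.9 -113.3    6. ] [179.99  -0.    83.53] F [-0.3  0.1 -0.1] op 0.565 grip 30.0
turn/row 0.007 len/row 2.2168727860340485
[[-0.0, 0.01, 0.04]]
```

```bash
python3 -m inch '[[[0,0,0.02],0,1],[[0,0,0.015],0,1],[[0,0,0.01],0,1],[[0,0,0.01],0,1],[[0,0,0],0,1],[[0,0,0],0,1],[[0,0,0],0,0.5],[[0,0,0],0,0.1],[[0,0,0],0,-0.25],[[0,0,0],0,-0.35]]'; python3 plan.py 554.3 -113.5 3.8 83.5 1
```

```text
t: 15.55
eef_pos: [553.9, -113.3, 2.6]
tcp_rot: [3.141, -0.0, 1.458]
ft_force: [-0.3, 0.8, 0.6]
opening: 0.66
grip_force: 0.0
t 15.55 now [ 553.9 -113.3    2.6] [179.99  -0.    83.53] F [-0.3  0.8  0.6] op 0.66 grip 0.0
turn/row 0.006 len/row 1.2913373374815826
[[-0.0, 0.01, -0.02]]
```

```bash
python3 -m inch '[[[0,0,-0.05],0,-0.4],[[0,0,-0.15],0,-0.4],[[0,0,-0.35],0,-0.4],[[0,0,-0.4],0,-0.4],[[-0.3,0,-0.1],0,-0.4],[[-0.4,0.01,0],0,-0.4],[[-0.4,0,0],0,-0.4],[[-0.29,0,0],0,-0.4],[[0,0,0],0,-0.4],[[0,0,0],0,-0.4]]'; python3 plan.py 545.2 -196.4 8 83.5 1;  python3 - <<'E'
from h import *
import pickle
s=cam('scene');t=cam('top')
pickle.dump((dict(s),dict(t)),open('d2.pkl','wb'))
f=lambda p,y,x:cv2.resize(p['pixels'][y:y+80,x:x+80,::-1],(400,400),interpolation=2)
im=np.hstack([f(s,150,240),f(t,135,215)])
cv2.imwrite('pics/g6.png',np.clip(im*1.2,0,255).astype('u1'))
E
```

```text
t: 16.8
eef_pos: [544.9, -195.9, 65.4]
tcp_rot: [-3.141, -0.0, 1.458]
ft_force: [-0.6, -0.6, -0.1]
opening: 0.702
grip_force: 0.0
t 16.8 now [ 544.9 -195.9   65.4] [-1.7998e+02 -2.0000e-02  8.3530e+01] F [-0.6 -0.6 -0.1] op 0.702 grip 0.0
turn/row 0.006 len/row 57.417214251771306
[[-0.01, 0.01, 0.96]]
```

View pics/g6.png

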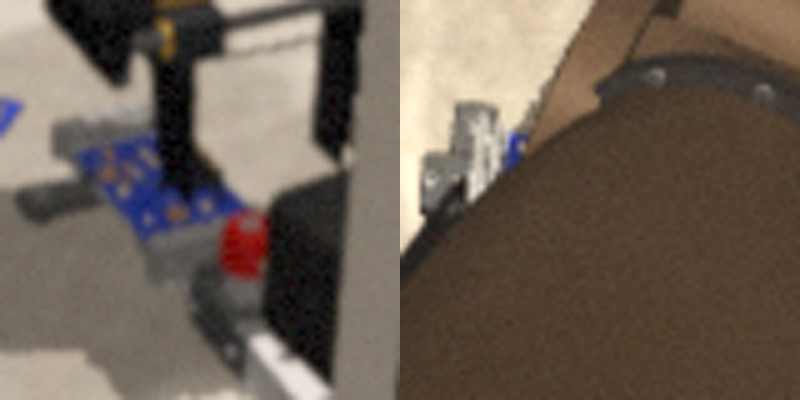

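The picture shows the board lying between the jaws at crop (165,190), with the fixed jaw behind it and the sliding jaw and knob (245,245) in front. The gripper is above. That was picture 10, so I check the placing with numbers from here on.

Run:
```python
from h import *
import pickle
s,t=pickle.load(open('d2.pkl','rb')); s0=pickle.load(open('d.pkl','rb'))[0]
h=cv2.cvtColor(s['pixels'],cv2.COLOR_RGB2HSV).astype(int)
m=((abs(h[...,0]-118)<12)&(h[...,1]>110)&(h[...,2]>50)); m[:165]=0;m[215:]=0;m[:,:250]=0;m[:,:][:,300:]=0
ys,xs=np.nonzero(m);print('n',m.sum(),ys.min(),ys.max(),xs.min(),xs.max())
def poly(cx,cy,a,z=48):
    r=np.radians(a);e=np.array([np.cos(r),np.sin(r)]);n=np.array([-e[1],e[0]])
    return np.array([proj(s,(*(np.array([cx,cy])+i*40*e+j*27.5*n),z))[::-1] for i,j in((-1,-1),(1,-1),(1,1),(-1,1))])
print(poly(554.3,-113.5,-96.5).round(1))
c=max(cv2.findContours(m.astype('u1'),0,1)[0],key=cv2.contourArea)
hull=cv2.convexHull(np.column_stack([xs,ys]).astype('i4'));print(hull[:,0].tolist())
# height of red
for k,p in(('s0',s0),('s',s)):
    g=cv2.cvtColor(p['pixels'],cv2.COLOR_RGB2HSV).astype(int);r=((g[...,0]<8)|(g[...,0]>172))&(g[...,1]>150)&(g[...,2]>90);r[:180]=0;r[:,:270]=0;r[:,300:]=0;print(k,r.sum(),np.argwhere(r).mean(0))
# fit: symmetric hull fit
from scipy.optimize import minimize
fullhull=hull.astype('f4')
def cost(v):
    q=poly(*v).astype('f4'); pm=np.zeros(m.shape,'u1'); 
    d=[cv2.pointPolygonTest(q.reshape(-1,1,2),(float(x),float(y)),True) for x,y in hull[:,0]]
    A=cv2.contourArea(q); return sum(min(0,x)**2 for x in d)*1+ sum(max(0,x)**2 for x in d)*0.3
b=minimize(cost,[554.3,-113.5,-96.5],method='Nelder-Mead');print(b.x,b.fun,cost([554.3,-113.5,-96.5]))
```

```text
n 170 178 197 256 287
[[254.7 180.4]
 [269.1 198. ]
 [290.7 192.4]
 [275.3 175.4]]
[[287, 191], [285, 192], [269, 197], [266, 194], [256, 182], [256, 181], [258, 180], [266, 178], [271, 178], [286, 189], [287, 190]]
s0 81 [199.14814815 288.24691358]
s 74 [199.2972973  288.33783784]
[ 552.9532381  -112.79306399  -99.35055794] 2.646892978907662 3.7402924058709814
```

```bash
python3 -m inch '[[[-0.01,0.01,0.2],0,-0.4],[[0,0,0.25],0,-0.4],[[0,0,0.25],0,-0.3],[[0,0,0.15],0,-0.2],[[0,0,0.1],0,0],[[0,0,0],0,0.5],[[0,0,0],0,1],[[0,0,0],0,1],[[0,0,0],0,1],[[0,0,0],0,1]]'; python3 plan.py 545.2 -196.4 8 83.5 1
```

```text
t: 18.15
eef_pos: [545.2, -196.8, 8.9]
tcp_rot: [-3.141, -0.0, 1.458]
ft_force: [-5.1, 0.4, 4.9]
opening: 0.246
grip_force: 30.0
t 18.15 now [ 545.2 -196.8    8.9] [-1.7997e+02 -1.0000e-02  8.3540e+01] F [-5.1  0.4  4.9] op 0.246 grip 30.0
turn/row 0.008 len/row 1.0399427345472552
[[0.01, -0.0, 0.02]]
```

```bash
python3 -m inch '[[[0,0,-0.04],0,1],[[0,0,-0.05],0,1],[[0,0,-0.05],0,1],[[0,0,-0.04],0,1],[[0,0,-0.04],0,1],[[0,0,-0.01],0,1],[[0,0,0],0,1],[[0,0,0],0,1],[[0,0,0],0,1],[[0,0,0],0,1]]'; python3 plan.py 545.2 -196.4 8 83.5 1
```

```text
t: 19.4
eef_pos: [545.2, -196.7, 22.1]
tcp_rot: [-3.141, -0.0, 1.458]
ft_force: [-5.1, -0.4, -11.6]
opening: 0.247
grip_force: 30.0
t 19.4 now [ 545.2 -196.7   22.1] [-1.7994e+02 -3.0000e-02  8.3540e+01] F [ -5.1  -0.4 -11.6] op 0.247 grip 30.0
turn/row 0.008 len/row 14.114284317886332
[[0.01, -0.0, 0.24]]
```

```bash
python3 -m inch '[[[0.03,0,0],0,1],[[0.05,0,0],0,1],[[0.05,0,0],0,1],[[0.05,0,0],0,1],[[0.05,0,0],0,1],[[0.05,0,0],0,1],[[0.05,0,0],0,1],[[0,0,0],0,1],[[0,0,0],0,1],[[0,0,0],0,1]]'; python3 plan.py 547.5 -176.8 8 83.5 1
python3 - <<'E'
from h import *
s=cam('scene');t=cam('top')
import pickle
pickle.dump((dict(s),dict(t)),open('d3.pkl','wb'))
for k,p in(('s',s),('t',t)):
    g=cv2.cvtColor(p['pixels'],cv2.COLOR_RGB2HSV).astype(int);m=((abs(g[...,0]-118)<12)&(g[...,1]>110)&(g[...,2]>50)); m[:165]=0;m[215:]=0;m[:,:215]=0;m[:,300:]=0
    print(k,m.sum(),cv2.convexHull(np.argwhere(m)[:,::-1].astype('i4'))[:,0].tolist() if m.sum()>5 else '')
E
```

```text
t: 20.65
eef_pos: [547.5, -177.8, 22.2]
tcp_rot: [-3.141, 0.0, 1.458]
ft_force: [-6.3, -6.1, -13.2]
opening: 0.244
grip_force: 30.0
t 20.65 now [ 547.5 -177.8   22.2] [-1.7996e+02  2.0000e-02  8.3540e+01] F [ -6.3  -6.1 -13.2] op 0.244 grip 30.0
turn/row 0.008 len/row 14.186968821290822
[[0.02, -0.0, 0.24]]
s 229 [[276, 189], [265, 193], [264, 193], [221, 173], [223, 170], [225, 168], [234, 169], [270, 175], [274, 178], [276, 188]]
t 0
```

```bash
python3 -m inch '[[[0.01,0,0],0,1],[[0.015,0,0],0,1],[[0,0,0],0,1],[[0,0,0],0,1],[[0,0,0],0,1],[[0,0,0],0,1],[[0,0,0],0,1],[[0,0,0],0,1],[[0,0,0],0,1],[[0,0,0],0,1]]'; python3 plan.py 547.5 -176.8 8 83.5 1
python3 - <<'E'
from h import *
import pickle
s,t=pickle.load(open('d3.pkl','rb'))
def poly(cx,cy,a,z=48):
    r=np.radians(a);e=np.array([np.cos(r),np.sin(r)]);n=np.array([-e[1],e[0]])
    return np.array([proj(s,(*(np.array([cx,cy])+i*40*e+j*27.5*n),z))[::-1] for i,j in((-1,-1),(1,-1),(1,1),(-1,1))])
for d in(8,9,10,11): print(d,poly(554.3+.113*d,-113.5+.9936*d,-96.5).round(1).tolist())
g=cv2.cvtColor(s['pixels'],cv2.COLOR_RGB2HSV).astype(int);m=((abs(g[...,0]-118)<12)&(g[...,1]>110)&(g[...,2]>50))
for r in range(166,198): print(r,''.join('#' if v else '.' for v in m[r,240:295]))
E
```

```text
t: 22.0
eef_pos: [547.6, -177.3, 22.2]
tcp_rot: [-3.141, 0.002, 1.458]
ft_force: [-7.2, -13.2, -14.0]
opening: 0.245
grip_force: 30.0
t 22.0 now [ 547.6 -177.3   22.2] [-1.7998e+02  9.0000e-02  8.3550e+01] F [ -7.2 -13.2 -14. ] op 0.245 grip 30.0
turn/row 0.01 len/row 14.170028523224117
[[0.01, -0.0, 0.24]]
8 [[253.4, 178.7], [267.6, 196.1], [289.1, 190.6], [273.8, 173.8]]
9 [[253.2, 178.5], [267.4, 195.9], [288.9, 190.3], [273.7, 173.6]]
10 [[253.1, 178.3], [267.2, 195.7], [288.7, 190.1], [273.5, 173.4]]
11 [[252.9, 178.1], [267.0, 195.4], [288.5, 189.9], [273.3, 173.2]]
166 .......................................................
167 .......................................................
168 .......................................................
169 .......................................................
170 .......................................................
171 .###...................................................
172 .##....................................................
173 .#.....................................................
174 ##...................................
[... 698 characters left out ...]
...###...############...................
187 ...................##..#############...................
188 ....................###########.#####..................
189 .....................#########....###..................
190 ......................########.........................
191 .......................######..........................
192 .......................###.............................
193 ........................##.............................
194 .......................................................
195 .......................................................
196 .......................................................
197 .......................................................
```

```bash
python3 -m inch '[[[0,0,0.03],0,1],[[0,0,0.03],0,1],[[0,0,0.03],0,1],[[0,0,0.03],0,1],[[0,0,0.03],0,1],[[0,0,0.02],0,1],[[0,0,0],0,1],[[0,0,0],0,1],[[0,0,0],0,1],[[0,0,0],0,1]]'; python3 plan.py 547.5 -176.8 8.9 83.5 1
```

```text
t: 23.25
eef_pos: [547.6, -177.3, 12.5]
tcp_rot: [-3.141, 0.002, 1.458]
ft_force: [-9.7, -12.6, -6.8]
opening: 0.246
grip_force: 30.0
t 23.25 now [ 547.6 -177.3   12.5] [-1.7999e+02  9.0000e-02  8.3550e+01] F [ -9.7 -12.6  -6.8] op 0.246 grip 30.0
turn/row 0.01 len/row 3.631923316213203
[[0.01, -0.0, 0.06]]
```

```bash
python3 -m inch '[[[0,0,0.02],0,1],[[0,0,0.02],0,1],[[0,0,0.02],0,1],[[0,0,0.02],0,1],[[0,0,0.01],0,1],[[0,0,0],0,1],[[0,0,0],0,1],[[0,0,0],0,1],[[0,0,0],0,1],[[0,0,0],0,1]]'; python3 plan.py 547.5 -176.8 8.9 83.5 1
```

```text
t: 24.5
eef_pos: [547.8, -177.5, 8.8]
tcp_rot: [3.141, 0.002, 1.458]
ft_force: [-16.4, -11.7, 14.8]
opening: 0.246
grip_force: 30.0
t 24.5 now [ 547.8 -177.5    8.8] [1.7994e+02 1.2000e-01 8.3550e+01] F [-16.4 -11.7  14.8] op 0.246 grip 30.0
turn/row 0.01 len/row 0.7197782214036789
[[0.01, -0.01, -0.0]]
```

```bash
python3 -m inch '[[[-0.01,-0.01,0],0,1],[[-0.01,-0.01,0],0,1],[[0,0,0],0,1],[[0,0,0],0,1],[[0,0,0],0,1],[[0,0,0],0,1],[[0,0,0],0,1],[[0,0,0],0,1],[[0,0,0],0,1],[[0,0,0],0,1]]'; python3 plan.py 547.5 -176.8 8.9 83.5 1
python3 - <<'E'
from h import *
s=cam('scene')
g=cv2.cvtColor(s['pixels'],cv2.COLOR_RGB2HSV).astype(int);m=((abs(g[...,0]-118)<12)&(g[...,1]>110)&(g[...,2]>50))
for r in range(173,197): print(r,''.join('#' if v else '.' for v in m[r,245:295]))
import pickle
s0=pickle.load(open('d.pkl','rb'))[0];s3=pickle.load(open('d3.pkl','rb'))[0]
for k,p in(('start',s0),('drawn',s3),('now',s)):
    q=cv2.cvtColor(p['pixels'],cv2.COLOR_RGB2HSV).astype(int);r=((q[...,0]<8)|(q[...,0]>172))&(q[...,1]>150)&(q[...,2]>50);r[:180]=0;r[:,:270]=0;r[:,300:]=0;a=np.argwhere(r);print(k,len(a),a.mean(0) if len(a) else '',a.min(0) if len(a) else '',a.max(0) if len(a) else '')
for y,z in((-196.4,65),(-176.6,65),(-176.6,78)): print(y,z,np.round(proj(s,(545.2+(y+196.4)*.114,y,z)),1))
E
```

```text
t: 25.75
eef_pos: [547.7, -178.0, 8.9]
tcp_rot: [3.138, 0.002, 1.458]
ft_force: [-9.3, -5.9, 10.6]
opening: 0.25
grip_force: 30.0
t 25.75 now [ 547.7 -178.     8.9] [1.7981e+02 1.0000e-01 8.3540e+01] F [-9.3 -5.9 10.6] op 0.25 grip 30.0
turn/row 0.009 len/row 1.2656206034718003
[[0.02, -0.01, 0.0]]
173 ..................................................
174 ..................................................
175 ..................................................
176 ..................................................
177 ..................................................
178 ..................................................
179 ..................................................
180 .....................#............................
181 .....................##...........................
182 ......................#####.......................
183 ......................#######.#...................
184 ......................########....................
185 ...................###########....................
186 ...................############...................
187 ...............##.#############...................
188 ...............###########.####...................
189 ................#########....##...................
190 .................########.........................
191 ..................######..........................
192 ..................###.............................
193 ...................##.............................
194 ..................................................
195 ..................................................
196 ..................................................
start 89 [199.3258427  288.50561798] [194 284] [205 293]
drawn 88 [190.11363636 287.09090909] [184 283] [195 291]
now 86 [194.91860465 287.02325581] [189 283] [200 291]
-196.4 65 [199.1 289.4]
-176.6 65 [194.4 285.2]
-176.6 78 [189.5 285.4]
```

```bash
python3 -c "
from cell import env
print(env.job_done())"
```

```text
the job is handed in; nothing more can be done
None
```

I laid the large blue board across the ledges, slid the jaw one hole in, and handed the job in at about 26 s with the gripper still on the knob and the pin home; the scene camera's red-knob position and the measured travel agree with that, but I got no verdict back, and board squareness was only checked from a coarse image outline.

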